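Shut the food-scrap caddy and lock it with its handle

ROBOT

A 7-joint arm with a two-finger parallel gripper is mounted at the origin on a cart in front of the work surface, level with it; the furniture and walls round the work are solid. World frame = base frame: x ahead of the robot, y to its left, z up, the work surface at z = 0. Lengths are in m, angles in rad, forces in N, time in s.
With the tool pointing down it reaches from about 0.425 to 0.925 m from the base axis. Payload 6.8 kg.
Tool frame: the origin (TCP) lies at the very end of the fingers, on their centre line; the grasp point (between the pads) lies 19 mm behind it; z points along the fingers, y is the line along which they close (so a half turn about z gives the same grasp; the last joint's range is limited). The gripper opens to 88 mm and grips with 3 to 60 N. Pads are 20 mm wide; open, the fingers measure 115 mm over their backs; the gripper's body (75 mm by 178 mm) begins 61 mm behind the grasp point.
Start: joints at [-1.407, 0.477, 0.022, 1.555, -0.011, 1.109, -0.083], TCP at [0.181, 0.65, 0.223] pointing down, gripper open.
Joint ranges: [-2.96, 2.96], [-0.34, 2.1], [-1.41, 1.46], [0.24, 2.44], [-1.37, 4.51], [0.17, 1.92], [-2.96, 2.96]. Speed limits (rad/s): [2.39, 2.39, 3.14, 3.14, 3.14, 3.14, 3.14].

INTERFACE

Orientations are given as a unit quaternion [w, x, y, z].
In Python, from station import env, get_image, camera_params, order, spotter gives the robot as it stands. The module is installed in compiled form; this text tells all that it offers.
- The arm moves only by the tool jog_arm, never from a script. Its argument "rows" is a list of rows, each an object with "fingers": the finger opening in mm, from 0 to 87.8; "delta_pos": the shift along the world's x, y, z in fractions of the full range, 1 being 50 cm, a list of three; "dr": the turn, a rotation vector about the world's x, y, z in normalised numbers (1 is 2 rad), a list of three. A call has exactly 8 rows; each row is the pose to reach, as a shift and turn from the pose commanded when the call began; what a row does not reach only later rows make up. A row lasts 1/10 s, in which the tool goes at most 50 mm and 8.59 degrees, less where a joint would pass 70% of its speed; a pose out of reach is approached as far as the arm can. Shift and turn numbers lie between -1 and 1, and a call with a number outside is refused. A call with a gripper value outside its range is refused whole. The fingers move at their own pace and stop on an object; the grip force is fixed at half the most. Time passes only in rows, so rows that repeat a pose let the fingers close, or fill a call up. It gives the time, the measured TCP pose, the force, the opening and the grip force at its end, in the units of the state.
- env.get_state(): the state, without advancing time (a new reading comes with each control period).
- get_image(name): name is "side" or "top" or "wrist"; returns the picture (384x512x3 uint8, blue, green, red); there is no depth.
- camera_params(name): a dict with "K" (3x3 intrinsics, pixels), "R" (3x3) and "t" (3): a world point X has camera coordinates R X + t. Camera axes: x right, y down, z forward; pixel columns grow to the right and rows downward; lengths in m; the calibration is good to about 2 mm. A picture is of the moment at which its call begins: read the wrist's pose just before it. camera_params takes no time and is no camera call; for the wrist camera it gives the pose at the moment of the call.
- order.hand_in(): hands the job in; it is judged then, once.
Trained networks look in the newest picture that a camera, given by its name, has taken for a name from the list of things; names that differ only in an ending like _2 or _b are one class to them, and where a whole thing is asked for, a point or a joint stands for the part that bears it (a point fixed in the world has none). Each returns a list of dicts, best first, with "score" (0 to 1); they miss things now and then, are a little off and sometimes report something else, mostly with a low value. They report only what shows in the picture. A call takes as long as a camera call.
- spotter.boxes_of(camera, name): "at" ([row, column] in pixels, amid what is visible of it).
- spotter.tip_of(camera, name): "at" ([row, column] in pixels: a listed point, or the origin of a listed thing).
The state is a dict: "time_s": time; "joint_positions": joint angles; "joint_velocities": joint speeds; "joint_torque": joint torques, N m; "eef_pos": TCP position; "ee_rot": TCP orientation; "contact_force": force on the tool from outside, world axes, zero at the start; "torque": the same for the moment, N m; "width": opening from 0.0 (shut) to 1.0 (fully open); "gripper_force": force on a finger pad.
Only numpy, scipy, OpenCV 4.12 (cv2) and the standard library are available. Lean on these libraries where they do the work, as an engineer would, in place of code of your own. Each camera call takes 0.05 s, during which the arm holds its last target. There are 200 camera calls.

TASK

Close up the food-scrap caddy on the worktop: with the handle still leaning back, push the open lid over so that it drops shut; then push the carrying handle from behind the caddy up, over the closed lid and all the way down to its stop at the front, where it holds the lid's tongue down. Work gently with the shut fingertips or the outside of the fingers: grip nothing, lift nothing, leave the caddy standing in its place and the things round it alone, and finish clear of everything.

Things in the scene. Friction and masses are not known exactly. Their poses are not given: they have to be found in the camera images.
- caddy: Cream enamel food-scrap caddy with lid and carrying handle, loose on four small feet, 1.4 to 2 kg. Pail 160 (own x) x 186 (own y) x 147 mm high. Origin: centre of its underside, own z up; own -x is its front, own +x its back, where the lid is hinged. The back faces the robot's left, turned up to about 20 degrees either way.
- lid_hinge (a point): Middle of the lid's hinge pin on the caddy's back rim, 85 mm behind the caddy's centre and 148 mm above the worktop; the pin runs along the caddy's own y. Fixed to the pail, axes as the caddy's.
- caddy_lid (a joint): Lid angle, rad: 0 = shut and flush, 1.57 = upright, 1.85 = its stop, leaning back. Starts at 1.66 to 1.82. The hinge is a little stiff: near upright the lid (160 g) stays where it is left; pushed below about 0.9 it drops shut by itself. A push of about 1 N near its front edge moves it.
- lid_edge (a point): Middle of the lid's front edge, 170 mm from the hinge pin, in mid thickness; about 0.31 m up while open. The lid is a flat plate 194 mm wide, 7 mm thick (10 mm at its panel), its underside 1 mm above the hinge pin when shut. A steel tongue 50 mm wide, 4 mm thick stands out 25 mm more at the middle of this edge.
- handle_pivot (a point): Middle of the line through the handle's two pivots (on the pail's sides), 25 mm behind the caddy's centre, 112 mm above the worktop; the line runs along the caddy's own y. Fixed to the pail, axes as the caddy's.
- caddy_handle (a joint): Handle angle, rad: 0 = leaning back behind the caddy, 50 degrees behind upright; 0.87 = upright; 2.08 = front stop, 69 degrees in front of upright, the grip on the lid's tongue. Starts at 0 to 0.06. The pivots are stiff: it stays where it is left and moves with 1 to 2 N at the grip (55 g). An open lid stands in its way.
- handle_grip (a point): Centre of the handle's wooden grip: a round bar along the caddy's own y, 100 mm long, 18 mm thick, free to roll on its rod, 138 mm from the pivot line; 8 mm metal rod goes on from it to two arms at own y = +-107 mm, outside the pail. About 0.20 m above the worktop at the start, 0.25 m when upright, 0.16 m at the front stop.
- onion_1: An onion, 82 mm wide and 94 mm high, standing in front of the caddy; leave alone. Origin: centre of its underside.
- spice_jar_1: Spice jar with a black cap, 40 mm thick, 105 mm high, beyond the caddy; leave alone. Origin: centre of its underside.
- packet_1: Flat orange snack packet, 56 x 155 x 20 mm, lying to the left; leave alone. Origin: centre of its underside.

How it is judged:
By the outcome, as a careful person would: the job done as asked, in the order asked, and still so for the second after the job is handed in, with the robot touching nothing.
It also fails if it takes over 54 s, if anything falls off the work surface, if the arm or the gripper's body presses on something with over 40 N, if the wrist force passes 120 N, or if a joint passes its speed limit or range.

## Working session

There is one attempt and no reset: what is moved stays moved. The work goes in short steps, Python scripts to look and compute and a tool call to move; the robot and the scene stay as the last step left them, time stands still between calls to the robot, and variables do not carry over. Pictures are saved under pics/ and viewed, at most 10 in all, crops included, and the job is handed in when it is done.

Besides the shell and the picture viewer there is one more tool, called after "Request:" in YAML: its name, and indented under it one key for each argument. jog_arm: Moves the arm, as the interface text tells. Its arguments: {"type":"object","properties":{"rows":{"type":"array"}},"required":["rows"]}

```bash
mkdir -p pics; cat > h.py <<'E'
import numpy as np,cv2
from station import env,get_image,camera_params,order,spotter
def P(c):
    p=camera_params(c);K,R,t=[np.array(p[k],float) for k in("K","R","t")];return K@np.c_[R,t.reshape(3)]
def tri(a,ua,b,ub):
    X=cv2.triangulatePoints(P(a),P(b),np.array(ua[::-1],float).reshape(2,1),np.array(ub[::-1],float).reshape(2,1)).ravel();return X[:3]/X[3]
def proj(c,X):
    x=P(c)@np.r_[X,1];return (x[:2]/x[2])[::-1]
E
python3 - <<'E'
from h import *
s=env.get_state();print(s['time_s'],s['eef_pos'],s['ee_rot'],s['contact_force'])
D={}
for c in("side","top"):
    im=get_image(c);cv2.imwrite(f'pics/{c}0.png',im)
    p=camera_params(c);print(c,'pos',-np.array(p['R']).T@np.array(p['t']).ravel())
    for n in("caddy","lid_hinge","lid_edge","handle_pivot","handle_grip","onion_1","spice_jar_1","packet_1"):
        r=spotter.tip_of(c,n);D[c,n]=r[0]['at'] if r else None
        print(c,n,[(np.round(q['at']),round(q['score'],2)) for q in r[:2]])
for n in("caddy","lid_hinge","lid_edge","handle_pivot","handle_grip","onion_1","spice_jar_1","packet_1"):
    if D["side",n] is not None and D["top",n] is not None: 
        X=tri("side",D["side",n],"top",D["top",n]);print(n,X.round(3),proj("side",X)-D["side",n])
print(env.get_state()['time_s'])
E
```

```text
0.0 [0.18109947 0.64964466 0.22169202] [-3.82910755e-05  1.35472350e-01  9.90780725e-01 -8.91686443e-04] [-0.95881552 -0.18463069 -0.24131918]
side pos [-0.62495446  0.32607841  1.27540984]
side caddy [(array([218., 318.]), 0.85)]
side lid_hinge [(array([196., 305.]), 0.96)]
side lid_edge [(array([163., 302.]), 0.57)]
side handle_pivot [(array([198., 324.]), 0.73)]
side handle_grip [(array([188., 300.]), 0.78)]
side onion_1 [(array([191., 368.]), 0.59)]
side spice_jar_1 [(array([182., 311.]), 0.4)]
side packet_1 []
top pos [0.2926532  0.05424839 1.53592109]
top caddy [(array([218., 329.]), 0.71), (array([217., 308.]), 0.24)]
top lid_hinge [(array([218., 310.]), 0.71)]
top lid_edge [(array([212., 302.]), 0.68)]
top handle_pivot [(array([215., 324.]), 0.69)]
top handle_grip [(array([220., 294.]), 0.82), (array([213., 304.]), 0.6)]
top onion_1 [(array([180., 394.]), 0.97)]
top spice_jar_1 [(array([164., 333.]), 0.64)]
top packet_1 [(array([250., 153.]), 0.85), (array([221., 328.]), 0.59)]
caddy [ 0.51  -0.192 -0.013] [-0.02388024  3.09364493]
lid_hinge [ 0.485 -0.112  0.143] [0.02989742 2.05586059]
lid_edge [ 0.473 -0.076  0.312] [-0.00142667 -0.03753228]
handle_pivot [ 0.495 -0.174  0.114] [-0.05689431 -2.14190761]
handle_grip [ 0.466 -0.07   0.209] [-0.06472175 -1.26069716]
onion_1 [ 0.644 -0.44  -0.038] [ 0.07386146 -1.98863601]
spice_jar_1 [ 0.685 -0.208  0.016] [0.02031454 1.48001972]
0.9
```

```bash
python3 - <<'E'
import cv2,numpy as np
a=cv2.imread('pics/side0.png')[110:290,230:450];b=cv2.imread('pics/top0.png')[100:320,230:450]
cv2.imwrite('pics/a.png',np.hstack([cv2.resize(a,(400,327)),cv2.resize(b,(400,327*400//327))[:327]]))
cv2.imwrite('pics/a.png',np.hstack([cv2.resize(a,(396,324)),cv2.resize(b,(396,396))[:324]]))
E
```

```text
(no output)
```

View pics/a.png

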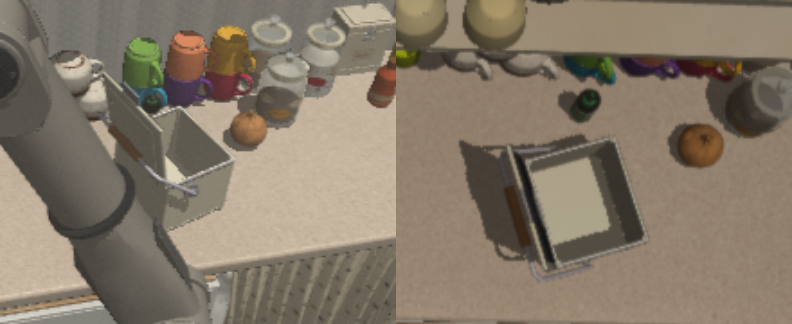

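View pics/top0.png

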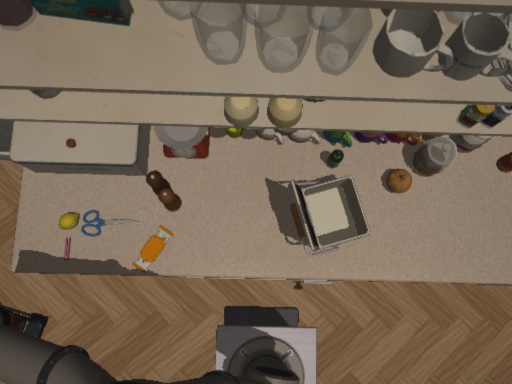

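The caddy stands at about column 330, row 215 in the top view, with its lid open to the left and the handle's grip behind it at (297,220). The onion (400,180) and jar (336,157) are clear of the path. I'll fit the caddy pose to the detected points, and check the yaw with the rim corners.

```bash
python3 - <<'E'
from h import *
from scipy.optimize import least_squares
obs={"side":dict(lid_hinge=(196,305),lid_edge=(163,302),handle_pivot=(198,324),handle_grip=(188,300),caddy=(218,318)),
"top":dict(lid_hinge=(218,310),lid_edge=(212,302),handle_pivot=(215,324),handle_grip=(220,294),caddy=(218,329),
 c1=(177.8,348.9),c2=(233.3,369.4),c3=(248.9,313.9))}
def pts(q):
    x,y,w,l,h=q
    o=dict(caddy=(0,0,0),lid_hinge=(.085,0,.148),handle_pivot=(.025,0,.112),lid_edge=(.085-.17*np.cos(l),0,.148+.17*np.sin(l)),
     handle_grip=(.025+.138*np.sin(.8727-h),0,.112+.138*np.cos(.8727-h)),c1=(-.08,-.093,.147),c2=(-.08,.093,.147),c3=(.08,.093,.147))
    c,s=np.cos(w),np.sin(w);return {k:np.array([x+c*a-s*b,y+s*a+c*b,z]) for k,(a,b,z) in o.items()}
def res(q):
    p=pts(q);return np.r_[np.ravel([proj(c,p[k])-np.array(v) for c in obs for k,v in obs[c].items()]),(q[3]-1.74)/.05,(q[4]-.03)/.03]
r=least_squares(res,[.5,-.19,1.75,1.74,.03],loss='soft_l1');print(r.x.round(3),np.degrees(r.x[2]));print(r.fun[:-2].reshape(-1,2).round(1))
for k,v in pts(r.x).items():print(k,v.round(3))
im=cv2.imread('pics/top0.png')
im=cv2.resize(im[160:280,260:400],None,fx=5,fy=5,interpolation=cv2.INTER_CUBIC)
for k,v in pts(r.x).items():
    a=proj("top",v);cv2.circle(im,(int((a[1]-260+.5)*5),int((a[0]-160+.5)*5)),3,(0,0,255),-1)
cv2.imwrite('pics/b.png',im)
E
```

```text
[ 0.504 -0.191  1.85   1.768  0.036] 106.00922492210724
[[ 0.3  1.4]
 [ 0.1  0.6]
 [ 0.2 -4.7]
 [ 0.4 -2.4]
 [-1.1  3.4]
 [ 0.3 -3.3]
 [ 1.2  0. ]
 [ 0.  -0. ]
 [-0.6  0.8]
 [-0.2 -3.1]
 [-2.   1.4]
 [ 1.2 -1.5]
 [-0.9  2.7]]
caddy [ 0.504 -0.191  0.   ]
lid_hinge [ 0.481 -0.109  0.148]
handle_pivot [ 0.497 -0.167  0.112]
lid_edge [ 0.471 -0.077  0.315]
handle_grip [ 0.469 -0.068  0.204]
c1 [ 0.615 -0.242  0.147]
c2 [ 0.437 -0.293  0.147]
c3 [ 0.393 -0.14   0.147]
```

View pics/b.png

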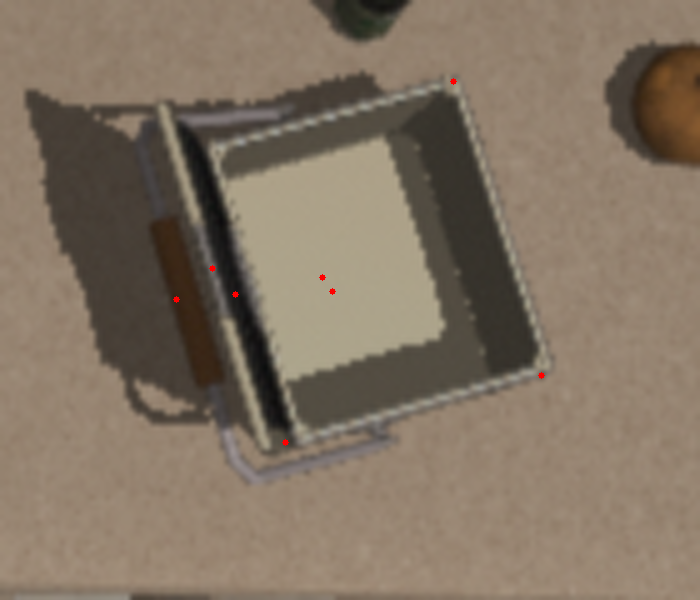

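The manual's scale: shifts go in shares of 50 cm and turns go in shares of 2 rad. Converting my numbers, -265 mm / 500 = -0.53, 250 mm / 500 = 0.5.

Request:
jog_arm:
  rows:
    - {"fingers": 0,"delta_pos": [0.06,-0.04,0.06],"dr": [0,0,0]}
    - {"fingers": 0,"delta_pos": [0.14,-0.1,0.12],"dr": [0,0,0]}
    - {"fingers": 0,"delta_pos": [0.22,-0.16,0.16],"dr": [0,0,0]}
    - {"fingers": 0,"delta_pos": [0.28,-0.23,0.18],"dr": [0,0,0]}
    - {"fingers": 0,"delta_pos": [0.34,-0.3,0.18],"dr": [0,0,0]}
    - {"fingers": 0,"delta_pos": [0.4,-0.37,0.18],"dr": [0,0,0]}
    - {"fingers": 0,"delta_pos": [0.45,-0.45,0.18],"dr": [0,0,0]}
    - {"fingers": 0,"delta_pos": [0.5,-0.53,0.18],"dr": [0,0,0]}

```text
time_s: 1.7
eef_pos: [0.4323, 0.3833, 0.3129]
ee_rot: [0.0, 0.136, 0.991, 0.0]
contact_force: [0.3, 0.3, -0.6]
width: 0.314
gripper_force: 0.0
```

The overlaid dots agree with the picture to within about 2 px. The rim and grip put the yaw near 106° and the centre about 4 mm further right, so I take the caddy at (0.503, -0.195). Forward is (0.28, -0.96) and the hinge is at (0.479, -0.113).

Converted, -375 mm / 500 = -0.75, -336 mm / 500 = -0.672.

Request:
jog_arm:
  rows:
    - {"fingers": 0,"delta_pos": [0.006,-0.096,0.01],"dr": [0,0,0]}
    - {"fingers": 0,"delta_pos": [0.012,-0.192,0.02],"dr": [0,0,0]}
    - {"fingers": 0,"delta_pos": [0.018,-0.288,0.02],"dr": [0,0,0]}
    - {"fingers": 0,"delta_pos": [0.024,-0.384,0.02],"dr": [0,0,0]}
    - {"fingers": 0,"delta_pos": [0.03,-0.48,0.02],"dr": [0,0,0]}
    - {"fingers": 0,"delta_pos": [0.036,-0.576,0.02],"dr": [0,0,0]}
    - {"fingers": 0,"delta_pos": [0.042,-0.672,0.02],"dr": [0,0,0]}
    - {"fingers": 0,"delta_pos": [0.048,-0.75,0.01],"dr": [0,0,0]}

```text
time_s: 2.5
eef_pos: [0.4553, 0.0074, 0.3185]
ee_rot: [0.001, 0.136, 0.991, 0.001]
contact_force: [0.6, 0.2, 0.6]
width: 0.004
gripper_force: 0.0
```

Converted, -49 mm / 500 = -0.098, -45 mm / 500 = -0.09.

Request:
jog_arm:
  rows:
    - {"fingers": 0,"delta_pos": [0,-0.01,-0.02],"dr": [0,0,0]}
    - {"fingers": 0,"delta_pos": [0.002,-0.03,-0.04],"dr": [0,0,0]}
    - {"fingers": 0,"delta_pos": [0.004,-0.06,-0.06],"dr": [0,0,0]}
    - {"fingers": 0,"delta_pos": [0.004,-0.09,-0.07],"dr": [0,0,0]}
    - {"fingers": 0,"delta_pos": [0.004,-0.098,-0.074],"dr": [0,0,0]}
    - {"fingers": 0,"delta_pos": [0.004,-0.098,-0.074],"dr": [0,0,0]}
    - {"fingers": 0,"delta_pos": [0.004,-0.098,-0.074],"dr": [0,0,0]}
    - {"fingers": 0,"delta_pos": [0.004,-0.098,-0.074],"dr": [0,0,0]}

```text
time_s: 3.3
eef_pos: [0.4575, -0.0377, 0.2809]
ee_rot: [0.0, 0.135, 0.991, 0.0]
contact_force: [0.1, 0.3, 0.1]
width: 0.005
gripper_force: 0.0
```

```bash
python3 - <<'E'
from h import *
ims=[]
for c in("side","top"):
    im=get_image(c);ims.append(im)
    for n in("lid_edge","handle_grip"): print(c,n,[(np.round(q['at'],1),round(q['score'],2)) for q in spotter.tip_of(c,n)[:2]])
    print(proj(c,env.get_state()['eef_pos']))
cv2.imwrite('pics/c.png',np.hstack([cv2.resize(ims[0][110:270,240:400],(390,390)),cv2.resize(ims[1][140:300,250:410],(390,390))]))
s=env.get_state();print(s['eef_pos'],s['contact_force'],s['joint_positions'])
E
```

```text
side lid_edge [(array([162.9, 306.7]), 0.88)]
side handle_grip [(array([191.3, 298.4]), 0.5)]
[175.04329274 291.61693242]
top lid_edge []
top handle_grip []
[219.72310015 286.43846581]
[ 0.45723519 -0.03854831  0.28073377] [ 0.4302465   0.65030938 -0.2361118 ] [-0.52110461  0.04079787  0.49140648  2.00167541 -0.02171218  1.10392877
  1.27902223]
```

View pics/c.png

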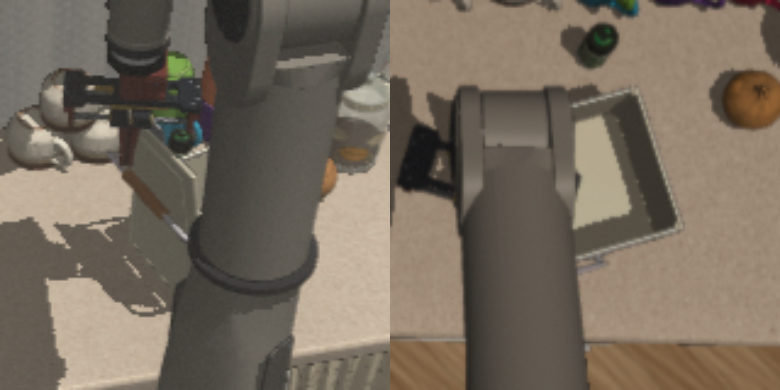

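The shut fingertips are behind the lid and above the grip, at about (115,155) in the side crop. Next is the sweep forward.

Converted, -82 mm / 500 = -0.164, -72 mm / 500 = -0.144.

Request:
jog_arm:
  rows:
    - {"fingers": 0,"delta_pos": [0.006,-0.02,0],"dr": [0,0,0]}
    - {"fingers": 0,"delta_pos": [0.012,-0.04,0],"dr": [0,0,0]}
    - {"fingers": 0,"delta_pos": [0.018,-0.062,0],"dr": [0,0,0]}
    - {"fingers": 0,"delta_pos": [0.024,-0.082,0],"dr": [0,0,0]}
    - {"fingers": 0,"delta_pos": [0.03,-0.102,0],"dr": [0,0,0]}
    - {"fingers": 0,"delta_pos": [0.036,-0.122,0],"dr": [0,0,0]}
    - {"fingers": 0,"delta_pos": [0.042,-0.144,0],"dr": [0,0,0]}
    - {"fingers": 0,"delta_pos": [0.048,-0.164,0],"dr": [0,0,0]}

```text
time_s: 4.4
eef_pos: [0.4813, -0.1218, 0.2805]
ee_rot: [-0.0, 0.136, 0.991, -0.0]
contact_force: [0.2, 0.6, -0.1]
width: 0.007
gripper_force: 0.2
```

Converted, -98 mm / 500 = -0.196, -85 mm / 500 = -0.17.

Request:
jog_arm:
  rows:
    - {"fingers": 0,"delta_pos": [0.006,-0.02,0],"dr": [0,0,0]}
    - {"fingers": 0,"delta_pos": [0.012,-0.042,0],"dr": [0,0,0]}
    - {"fingers": 0,"delta_pos": [0.02,-0.066,-0.004],"dr": [0,0,0]}
    - {"fingers": 0,"delta_pos": [0.028,-0.092,-0.01],"dr": [0,0,0]}
    - {"fingers": 0,"delta_pos": [0.034,-0.118,-0.016],"dr": [0,0,0]}
    - {"fingers": 0,"delta_pos": [0.042,-0.144,-0.022],"dr": [0,0,0]}
    - {"fingers": 0,"delta_pos": [0.05,-0.17,-0.03],"dr": [0,0,0]}
    - {"fingers": 0,"delta_pos": [0.058,-0.196,-0.036],"dr": [0,0,0]}

```text
time_s: 5.2
eef_pos: [0.5104, -0.22, 0.2624]
ee_rot: [-0.0, 0.135, 0.991, -0.0]
contact_force: [-0.2, 0.9, 0.3]
width: 0.006
gripper_force: 0.0
```

Converted, 130 mm / 500 = 0.26, 85 mm / 500 = 0.17.

Request:
jog_arm:
  rows:
    - {"fingers": 0,"delta_pos": [0.01,-0.036,0],"dr": [0,0,0]}
    - {"fingers": 0,"delta_pos": [0.016,-0.052,0],"dr": [0,0,0]}
    - {"fingers": 0,"delta_pos": [0.016,-0.052,0.02],"dr": [0,0,0]}
    - {"fingers": 0,"delta_pos": [0.016,-0.052,0.07],"dr": [0,0,0]}
    - {"fingers": 0,"delta_pos": [0,0,0.12],"dr": [0,0,0]}
    - {"fingers": 0,"delta_pos": [-0.024,0.08,0.12],"dr": [0,0,0]}
    - {"fingers": 0,"delta_pos": [-0.05,0.17,0.12],"dr": [0,0,0]}
    - {"fingers": 0,"delta_pos": [-0.076,0.26,0.12],"dr": [0,0,0]}

```text
time_s: 6.0
eef_pos: [0.4715, -0.0869, 0.3237]
ee_rot: [0.001, 0.135, 0.991, 0.0]
contact_force: [1.0, 1.7, 0.6]
width: 0.007
gripper_force: 0.0
```

Converted, 125 mm / 500 = 0.25, 120 mm / 500 = 0.24.

Request:
jog_arm:
  rows:
    - {"fingers": 0,"delta_pos": [-0.02,0.09,0],"dr": [0,0,0]}
    - {"fingers": 0,"delta_pos": [-0.034,0.18,0],"dr": [0,0,0]}
    - {"fingers": 0,"delta_pos": [-0.034,0.24,0],"dr": [0,0,0]}
    - {"fingers": 0,"delta_pos": [-0.034,0.25,0],"dr": [0,0,0]}
    - {"fingers": 0,"delta_pos": [-0.034,0.25,0],"dr": [0,0,0]}
    - {"fingers": 0,"delta_pos": [-0.034,0.25,0],"dr": [0,0,0]}
    - {"fingers": 0,"delta_pos": [-0.034,0.25,0],"dr": [0,0,0]}
    - {"fingers": 0,"delta_pos": [-0.034,0.25,0],"dr": [0,0,0]}

```text
time_s: 6.8
eef_pos: [0.4553, 0.035, 0.3227]
ee_rot: [0.0, 0.137, 0.991, -0.0]
contact_force: [-0.5, -0.7, 0.7]
width: 0.009
gripper_force: 0.0
```

```bash
python3 - <<'E'
from h import *
ims=[];D={}
for c in("side","top"):
    im=get_image(c);ims.append(im)
    for n in("lid_edge","lid_hinge","handle_pivot","handle_grip"):
        r=spotter.tip_of(c,n);D[c,n]=r[0]['at'] if r else None;print(c,n,[(np.round(q['at'],1),round(q['score'],2)) for q in r[:2]])
for n in("lid_edge","lid_hinge","handle_pivot","handle_grip"):
    if D["side",n] is not None and D["top",n] is not None: print(n,tri("side",D["side",n],"top",D["top",n]).round(3))
cv2.imwrite('pics/d.png',np.hstack([cv2.resize(ims[0][110:270,240:400],(390,390)),cv2.resize(ims[1][140:300,250:410],(390,390))]))
s=env.get_state();print(s['eef_pos'],s['contact_force'])
E
```

```text
side lid_edge [(array([199. , 323.5]), 0.53)]
side lid_hinge [(array([197.6, 306.6]), 0.74), (array([217.3, 317.8]), 0.36)]
side handle_pivot [(array([200.9, 321.3]), 0.73), (array([197.7, 305. ]), 0.29)]
side handle_grip [(array([188.9, 297.8]), 0.75)]
top lid_edge [(array([203.8, 363.6]), 0.97)]
top lid_hinge []
top handle_pivot []
top handle_grip [(array([221.2, 294.4]), 0.91), (array([249.2, 149.9]), 0.39)]
lid_edge [ 0.561 -0.265  0.035]
handle_grip [ 0.463 -0.067  0.208]
[0.45520874 0.03624043 0.32264882] [-0.7735046   0.54940911 -0.57691712]
```

View pics/d.png

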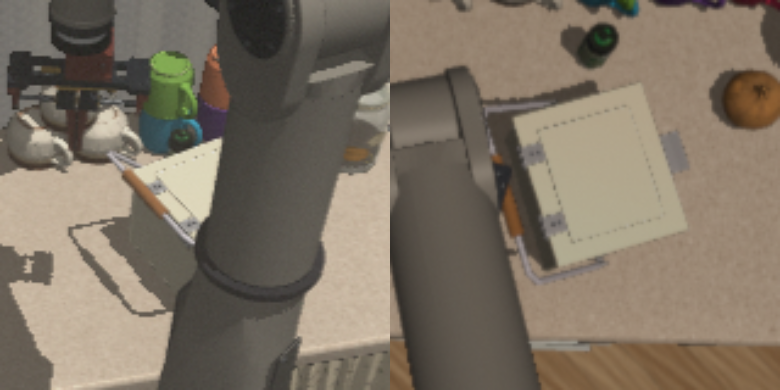

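The lid is shut: in the top crop the tongue shows at (677,152) and the caddy hasn't moved. The handle still leans back, with the grip at about (0.466, -0.070, 0.205). Next I go down behind the grip.

Converted, -138 mm / 500 = -0.276, -120 mm / 500 = -0.24.

Request:
jog_arm:
  rows:
    - {"fingers": 0,"delta_pos": [0,-0.03,-0.06],"dr": [0,0,0]}
    - {"fingers": 0,"delta_pos": [0,-0.05,-0.12],"dr": [0,0,0]}
    - {"fingers": 0,"delta_pos": [0,-0.07,-0.18],"dr": [0,0,0]}
    - {"fingers": 0,"delta_pos": [-0.002,-0.09,-0.24],"dr": [0,0,0]}
    - {"fingers": 0,"delta_pos": [-0.002,-0.1,-0.276],"dr": [0,0,0]}
    - {"fingers": 0,"delta_pos": [-0.002,-0.1,-0.276],"dr": [0,0,0]}
    - {"fingers": 0,"delta_pos": [-0.002,-0.1,-0.276],"dr": [0,0,0]}
    - {"fingers": 0,"delta_pos": [-0.002,-0.1,-0.276],"dr": [0,0,0]}

```text
time_s: 8.1
eef_pos: [0.4552, -0.0132, 0.1858]
ee_rot: [0.001, 0.135, 0.991, 0.0]
contact_force: [-0.4, -0.4, -0.3]
width: 0.006
gripper_force: 0.0
```

Converted, -69 mm / 500 = -0.138, -60 mm / 500 = -0.12.

Request:
jog_arm:
  rows:
    - {"fingers": 0,"delta_pos": [0.006,-0.018,0],"dr": [0,0,0]}
    - {"fingers": 0,"delta_pos": [0.01,-0.036,0],"dr": [0,0,0]}
    - {"fingers": 0,"delta_pos": [0.016,-0.054,0],"dr": [0,0,0]}
    - {"fingers": 0,"delta_pos": [0.02,-0.072,0],"dr": [0,0,0]}
    - {"fingers": 0,"delta_pos": [0.026,-0.088,0.004],"dr": [0,0,0]}
    - {"fingers": 0,"delta_pos": [0.03,-0.104,0.008],"dr": [0,0,0]}
    - {"fingers": 0,"delta_pos": [0.036,-0.12,0.014],"dr": [0,0,0]}
    - {"fingers": 0,"delta_pos": [0.04,-0.138,0.02],"dr": [0,0,0]}

```text
time_s: 8.9
eef_pos: [0.4746, -0.0833, 0.1949]
ee_rot: [0.0, 0.135, 0.991, 0.0]
contact_force: [-0.3, 1.1, 0.6]
width: 0.009
gripper_force: 0.5
```

Converted, -69 mm / 500 = -0.138, -60 mm / 500 = -0.12.

Request:
jog_arm:
  rows:
    - {"fingers": 0,"delta_pos": [0.006,-0.018,0.006],"dr": [0,0,0]}
    - {"fingers": 0,"delta_pos": [0.01,-0.036,0.012],"dr": [0,0,0]}
    - {"fingers": 0,"delta_pos": [0.016,-0.054,0.018],"dr": [0,0,0]}
    - {"fingers": 0,"delta_pos": [0.02,-0.072,0.022],"dr": [0,0,0]}
    - {"fingers": 0,"delta_pos": [0.026,-0.088,0.024],"dr": [0,0,0]}
    - {"fingers": 0,"delta_pos": [0.03,-0.104,0.024],"dr": [0,0,0]}
    - {"fingers": 0,"delta_pos": [0.036,-0.12,0.024],"dr": [0,0,0]}
    - {"fingers": 0,"delta_pos": [0.04,-0.138,0.024],"dr": [0,0,0]}

```text
time_s: 9.7
eef_pos: [0.4944, -0.1523, 0.2065]
ee_rot: [-0.0, 0.135, 0.991, 0.0]
contact_force: [0.1, 1.3, 0.4]
width: 0.006
gripper_force: 0.2
```

Converted, -69 mm / 500 = -0.138, -60 mm / 500 = -0.12.

Request:
jog_arm:
  rows:
    - {"fingers": 0,"delta_pos": [0.006,-0.018,0],"dr": [0,0,0]}
    - {"fingers": 0,"delta_pos": [0.01,-0.036,0],"dr": [0,0,0]}
    - {"fingers": 0,"delta_pos": [0.016,-0.054,0],"dr": [0,0,0]}
    - {"fingers": 0,"delta_pos": [0.02,-0.072,0],"dr": [0,0,0]}
    - {"fingers": 0,"delta_pos": [0.026,-0.088,-0.004],"dr": [0,0,0]}
    - {"fingers": 0,"delta_pos": [0.03,-0.104,-0.008],"dr": [0,0,0]}
    - {"fingers": 0,"delta_pos": [0.036,-0.12,-0.012],"dr": [0,0,0]}
    - {"fingers": 0,"delta_pos": [0.04,-0.138,-0.016],"dr": [0,0,0]}

```text
time_s: 10.5
eef_pos: [0.5145, -0.2212, 0.1984]
ee_rot: [-0.0, 0.135, 0.991, 0.0]
contact_force: [0.4, 0.3, -0.2]
width: 0.002
gripper_force: 0.2
```

```bash
python3 - <<'E'
from h import *
ims=[];D={}
for c in("side","top"):
    im=get_image(c);ims.append(im)
    for n in("lid_hinge","handle_pivot","handle_grip","lid_edge"):
        r=spotter.tip_of(c,n);D[c,n]=r[0]['at'] if r else None;print(c,n,[(np.round(q['at'],1),round(q['score'],2)) for q in r[:2]])
cv2.imwrite('pics/e.png',np.hstack([cv2.resize(ims[0][110:270,240:400],(390,390)),cv2.resize(ims[1][140:300,250:410],(390,390))]))
s=env.get_state();print(s['eef_pos'],s['contact_force'])
E
```

```text
side lid_hinge [(array([264.1, 175.6]), 0.7), (array([197.2, 305.8]), 0.69)]
side handle_pivot [(array([201.5, 322.1]), 0.92)]
side handle_grip []
side lid_edge [(array([198.1, 323.7]), 0.7), (array([181.9, 348.7]), 0.49)]
top lid_hinge [(array([217.8, 310.7]), 0.64)]
top handle_pivot []
top handle_grip []
top lid_edge []
[ 0.51426959 -0.22043227  0.19877514] [-0.80354121 -0.936734   -0.36077385]
```

View pics/e.png

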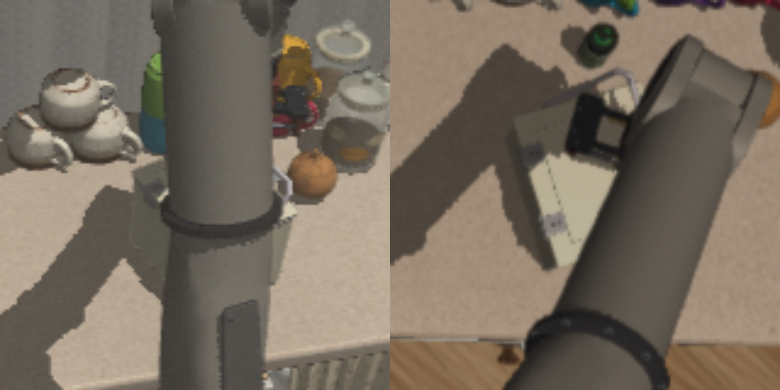

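The handle is past upright: its corner shows at about (632,75) in the top crop, which is consistent with φ of about 33°. Now I back off, rise, and press it down from above along its arc.

Converted, 70 mm / 500 = 0.14, 66 mm / 500 = 0.132.

Request:
jog_arm:
  rows:
    - {"fingers": 0,"delta_pos": [-0.006,0.02,0],"dr": [0,0,0]}
    - {"fingers": 0,"delta_pos": [-0.012,0.038,0],"dr": [0,0,0]}
    - {"fingers": 0,"delta_pos": [-0.012,0.038,0.07],"dr": [0,0,0]}
    - {"fingers": 0,"delta_pos": [-0.012,0.038,0.14],"dr": [0,0,0]}
    - {"fingers": 0,"delta_pos": [-0.004,0,0.14],"dr": [0,0,0]}
    - {"fingers": 0,"delta_pos": [0.006,-0.044,0.132],"dr": [0,0,0]}
    - {"fingers": 0,"delta_pos": [0.006,-0.044,0.11],"dr": [0,0,0]}
    - {"fingers": 0,"delta_pos": [0.006,-0.044,0.1],"dr": [0,0,0]}

```text
time_s: 11.8
eef_pos: [0.5164, -0.2415, 0.2472]
ee_rot: [-0.001, 0.136, 0.991, 0.0]
contact_force: [0.2, 0.3, -0.5]
width: 0.004
gripper_force: 0.0
```

Converted, -47 mm / 500 = -0.094, -41 mm / 500 = -0.082.

Request:
jog_arm:
  rows:
    - {"fingers": 0,"delta_pos": [0,0,-0.024],"dr": [0,0,0]}
    - {"fingers": 0,"delta_pos": [0.002,-0.008,-0.032],"dr": [0,0,0]}
    - {"fingers": 0,"delta_pos": [0.006,-0.02,-0.04],"dr": [0,0,0]}
    - {"fingers": 0,"delta_pos": [0.01,-0.032,-0.05],"dr": [0,0,0]}
    - {"fingers": 0,"delta_pos": [0.012,-0.044,-0.06],"dr": [0,0,0]}
    - {"fingers": 0,"delta_pos": [0.016,-0.054,-0.07],"dr": [0,0,0]}
    - {"fingers": 0,"delta_pos": [0.018,-0.062,-0.082],"dr": [0,0,0]}
    - {"fingers": 0,"delta_pos": [0.02,-0.07,-0.094],"dr": [0,0,0]}

```text
time_s: 12.6
eef_pos: [0.5274, -0.2783, 0.2012]
ee_rot: [0.0, 0.136, 0.991, -0.0]
contact_force: [0.0, -0.4, 0.3]
width: 0.005
gripper_force: 0.1
```

Converted, -25 mm / 500 = -0.05, -22 mm / 500 = -0.044.

Request:
jog_arm:
  rows:
    - {"fingers": 0,"delta_pos": [0.002,-0.008,-0.012],"dr": [0,0,0]}
    - {"fingers": 0,"delta_pos": [0.004,-0.014,-0.024],"dr": [0,0,0]}
    - {"fingers": 0,"delta_pos": [0.006,-0.02,-0.032],"dr": [0,0,0]}
    - {"fingers": 0,"delta_pos": [0.006,-0.022,-0.036],"dr": [0,0,0]}
    - {"fingers": 0,"delta_pos": [0.006,-0.024,-0.04],"dr": [0,0,0]}
    - {"fingers": 0,"delta_pos": [0.008,-0.026,-0.044],"dr": [0,0,0]}
    - {"fingers": 0,"delta_pos": [0.008,-0.028,-0.05],"dr": [0,0,0]}
    - {"fingers": 0,"delta_pos": [0.008,-0.028,-0.05],"dr": [0,0,0]}

```text
time_s: 13.4
eef_pos: [0.531, -0.2917, 0.1763]
ee_rot: [-0.0, 0.136, 0.991, 0.0]
contact_force: [-0.4, -0.5, 0.9]
width: 0.007
gripper_force: 0.0
```

```bash
python3 - <<'E'
from h import *
ims=[]
for c in("side","wrist"):
    im=get_image(c);ims.append(im)
    print(c,[(np.round(q['at'],1),round(q['score'],2)) for q in spotter.tip_of(c,"handle_grip")[:2]],proj(c,env.get_state()['eef_pos']))
cv2.imwrite('pics/f.png',np.hstack([cv2.resize(ims[0][130:250,270:390],(390,390)),cv2.resize(ims[1],(400,390))]))
s=env.get_state();print(s['eef_pos'],s['contact_force'])
E
```

```text
side [(array([200.1, 323.3]), 0.69), (array([178.1, 350.4]), 0.63)] [174.79558734 350.98124948]
wrist [] [234.23890013 253.87220471]
[ 0.53126419 -0.29171432  0.17676774] [-0.55737878 -0.66974346 -0.81058766]
```

View pics/f.png

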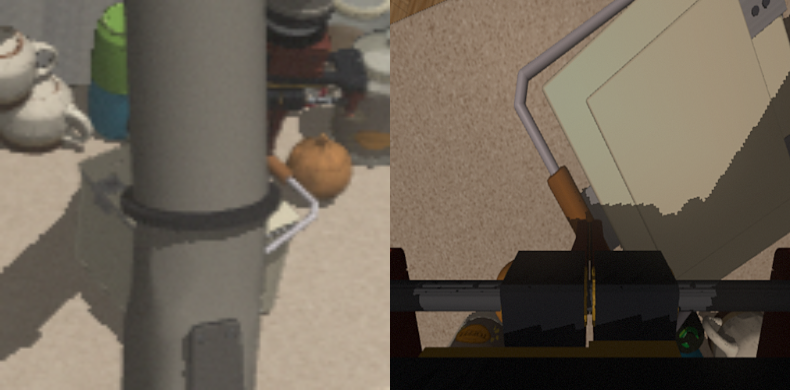

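The fingertip sits on top of the grip (wrist picture, about (590,215)), and the handle is almost down. I press on in small steps until it meets the stop.

Converted, -6 mm / 500 = -0.012, -5 mm / 500 = -0.01.

Request:
jog_arm:
  rows:
    - {"fingers": 0,"delta_pos": [0,-0.002,-0.002],"dr": [0,0,0]}
    - {"fingers": 0,"delta_pos": [0,-0.002,-0.004],"dr": [0,0,0]}
    - {"fingers": 0,"delta_pos": [0.002,-0.004,-0.006],"dr": [0,0,0]}
    - {"fingers": 0,"delta_pos": [0.002,-0.004,-0.008],"dr": [0,0,0]}
    - {"fingers": 0,"delta_pos": [0.002,-0.004,-0.01],"dr": [0,0,0]}
    - {"fingers": 0,"delta_pos": [0.002,-0.006,-0.012],"dr": [0,0,0]}
    - {"fingers": 0,"delta_pos": [0.002,-0.006,-0.012],"dr": [0,0,0]}
    - {"fingers": 0,"delta_pos": [0.002,-0.006,-0.012],"dr": [0,0,0]}

```text
time_s: 14.4
eef_pos: [0.5324, -0.2945, 0.1708]
ee_rot: [0.0, 0.135, 0.991, 0.0]
contact_force: [-1.0, 1.7, 3.0]
width: 0.002
gripper_force: 1.2
```

Converted, -2 mm / 500 = -0.004, -1 mm / 500 = -0.002.

Request:
jog_arm:
  rows:
    - {"fingers": 0,"delta_pos": [0,0,-0.002],"dr": [0,0,0]}
    - {"fingers": 0,"delta_pos": [0,0,-0.002],"dr": [0,0,0]}
    - {"fingers": 0,"delta_pos": [0,0,-0.004],"dr": [0,0,0]}
    - {"fingers": 0,"delta_pos": [0,0,-0.004],"dr": [0,0,0]}
    - {"fingers": 0,"delta_pos": [0,0,-0.004],"dr": [0,0,0]}
    - {"fingers": 0,"delta_pos": [0,0,-0.004],"dr": [0,0,0]}
    - {"fingers": 0,"delta_pos": [0,0,-0.004],"dr": [0,0,0]}
    - {"fingers": 0,"delta_pos": [0,0,-0.004],"dr": [0,0,0]}

```text
time_s: 15.2
eef_pos: [0.5327, -0.2952, 0.1702]
ee_rot: [0.001, 0.136, 0.991, -0.0]
contact_force: [-3.1, 2.4, 11.9]
width: 0.005
gripper_force: 6.0
```

It has met the stop: z stays at 0.170 while the force rises to 12 N. I retreat upward and to the left.

Converted, 165 mm / 500 = 0.33, 140 mm / 500 = 0.28.

Request:
jog_arm:
  rows:
    - {"fingers": 0,"delta_pos": [0,0,0.02],"dr": [0,0,0]}
    - {"fingers": 0,"delta_pos": [0,0,0.08],"dr": [0,0,0]}
    - {"fingers": 0,"delta_pos": [0,0,0.16],"dr": [0,0,0]}
    - {"fingers": 0,"delta_pos": [0,0,0.24],"dr": [0,0,0]}
    - {"fingers": 0,"delta_pos": [-0.01,0.06,0.28],"dr": [0,0,0]}
    - {"fingers": 0,"delta_pos": [-0.03,0.15,0.28],"dr": [0,0,0]}
    - {"fingers": 0,"delta_pos": [-0.05,0.24,0.28],"dr": [0,0,0]}
    - {"fingers": 0,"delta_pos": [-0.07,0.33,0.28],"dr": [0,0,0]}

```text
time_s: 16.0
eef_pos: [0.4966, -0.1287, 0.3089]
ee_rot: [0.0, 0.136, 0.991, -0.0]
contact_force: [1.0, 0.9, -0.5]
width: 0.007
gripper_force: 0.0
```

Converted, 300 mm / 500 = 0.6, 270 mm / 500 = 0.54.

Request:
jog_arm:
  rows:
    - {"fingers": 0,"delta_pos": [-0.01,0.09,0],"dr": [0,0,0]}
    - {"fingers": 0,"delta_pos": [-0.02,0.18,0],"dr": [0,0,0]}
    - {"fingers": 0,"delta_pos": [-0.03,0.27,0],"dr": [0,0,0]}
    - {"fingers": 0,"delta_pos": [-0.04,0.36,0],"dr": [0,0,0]}
    - {"fingers": 0,"delta_pos": [-0.04,0.45,0],"dr": [0,0,0]}
    - {"fingers": 0,"delta_pos": [-0.04,0.54,0],"dr": [0,0,0]}
    - {"fingers": 0,"delta_pos": [-0.04,0.6,0],"dr": [0,0,0]}
    - {"fingers": 0,"delta_pos": [-0.04,0.6,0],"dr": [0,0,0]}

```text
time_s: 16.8
eef_pos: [0.4765, 0.175, 0.3085]
ee_rot: [-0.0, 0.132, 0.991, 0.0]
contact_force: [-1.2, 0.2, -0.5]
width: 0.003
gripper_force: 0.0
```

```bash
python3 - <<'E'
from h import *
ims=[];D={}
for c in("side","top"):
    im=get_image(c);ims.append(im)
    for n in("lid_hinge","handle_grip","handle_pivot","onion_1","spice_jar_1"):
        r=spotter.tip_of(c,n);D[c,n]=r[0]['at'] if r else None
for n in("lid_hinge","handle_grip","handle_pivot","onion_1","spice_jar_1"):
    print(n,D["side",n],D["top",n])
    if D["side",n] is not None and D["top",n] is not None: print(tri("side",D["side",n],"top",D["top",n]).round(3))
cv2.imwrite('pics/g.png',np.hstack([cv2.resize(ims[0][130:260,280:410],(390,390)),cv2.resize(ims[1][150:280,280:410],(390,390))]))
s=env.get_state();print(s['eef_pos'],s['contact_force'])
E
```

```text
lid_hinge [196.9, 307.0] [217.5, 307.8]
[ 0.484 -0.113  0.141]
handle_grip [178.7, 351.1] [199.7, 367.2]
[ 0.541 -0.296  0.148]
handle_pivot [199.4, 323.4] None
onion_1 [189.7, 368.3] [182.6, 393.7]
[ 0.632 -0.432 -0.016]
spice_jar_1 None [164.5, 334.1]
[0.47726481 0.16988062 0.30872881] [-0.37669508 -0.22753902  0.17744282]
```

View pics/g.png

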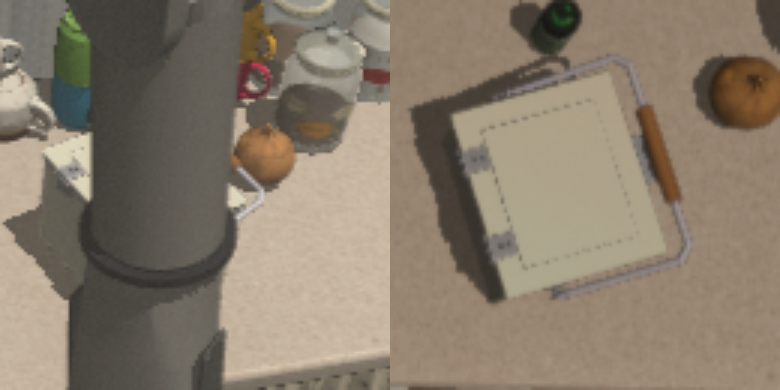

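The top view shows the lid shut, with the grip at (658,153) lying over the tongue at the front stop. The caddy, onion and jar are in place and the arm is clear.

```bash
python3 -c "
from station import order
print(order.hand_in())"
```

```text
the job is handed in; nothing more can be done
None
```

The lid is shut, the handle is down at its front stop over the tongue, the caddy, onion and jar are where they were, the arm is clear, and the job was handed in at about 17 s.

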